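Put the parts bin back under the shelf

ROBOT

A 7-joint arm with a two-finger parallel gripper is mounted at the origin on the work surface. World frame = base frame: x ahead of the robot, y to its left, z up, the work surface at z = 0. Lengths are in m, angles in rad, forces in N, time in s.
With the tool pointing down it reaches from about 0.4 to 0.85 m from the base axis. Payload 4.5 kg.
Tool frame: the origin (TCP) lies on the centre line of the jaws, within the pads' length; the fingertips stand 8 mm ahead of it and the grasp point (between the pads) lies 11 mm behind it; z points along the fingers, x is the direction in which the jaws open and shut, and the axes are right-handed (so a half turn about z gives the same grasp; the last joint's range is limited). The gripper opens to 88 mm and grips with 3 to 60 N. Pads are 18 mm wide; open, the fingers measure 123 mm over their backs; the gripper's body (75 mm by 187 mm) begins 45 mm behind the grasp point.
Start: joints at [1.208, 0.689, -0.195, 1.565, 0.157, 0.902, -0.215], TCP at [0.242, -0.576, 0.247] pointing down, gripper open.
Joint ranges: [-3.01, 3.01], [-0.46, 2.08], [-1.47, 1.51], [0.13, 2.56], [-1, 4.14], [0.04, 2.09], [-2.66, 2.66]. Speed limits (rad/s): [2.57, 2.57, 3.14, 3.14, 3.14, 3.14, 3.14].

INTERFACE

Orientations are given as a unit quaternion [x, y, z, w].
In Python, from plant import r gives the robot as it stands.
- The arm moves only by the shell command python3 -m pendant 'ROWS' [FORCE]. ROWS is JSON, a list of rows, each a list of 3 entries, a list of its own where there are three numbers: the turn, a rotation vector about the tool's x, y, z in rad, then the shift along the tool's x, y, z in m, then the opening, from 0 (shut) to 1 (fully open). In form: [[[wx, wy, wz], [tx, ty, tz], claw], ...]. A call has 1 to 10 rows; each row is the pose to reach, as a shift and turn from the pose commanded when the call began, along the tool's axes at that moment; what a row does not reach only later rows make up. A row lasts 1/10 s, in which the tool goes at most 50 mm and 8.59 degrees, less where a joint would pass 70% of its speed; a pose out of reach is approached as far as the arm can. A call with a gripper value outside its range is refused whole. The fingers move at their own pace and stop on an object; FORCE is the grip in N (left out, the last holds). Time passes only in rows, so rows that repeat a pose let the fingers close. It gives the time, the measured TCP pose, the force and the opening at its end, in the units of the state.
- r.get_state(): the state, without advancing time (a new reading comes with each control period).
- r.snapshot(name): name is "scene" or "side" or "wrist"; returns a dict with "image" (400x640x3 uint8, red, green, blue), "mtx" (3x3 intrinsics, pixels), "dist" ([k1, k2, p1, p2, k3] as OpenCV has them; the pictures are not rectified), "R" (3x3) and "t" (3): a world point X has camera coordinates R X + t; the wrist camera has in their place "T_tool_cam" (4x4, takes a point from camera to tool coordinates, whose origin is the TCP and whose axes are the tool frame's). Camera axes: x right, y down, z forward; pixel columns grow to the right and rows downward; lengths in m; the calibration is good to about 2 mm. A picture is of the moment at which its call begins: read the wrist's pose just before it. There is no depth.
- r.finish_job(): hands the job in, once; it reports no verdict.
The state is a dict: "clock": time; "q": joint angles; "qd": joint speeds; "joint_torque": joint torques, N m; "tool_pos": TCP position; "eef_rot": TCP orientation; "contact_force": force on the tool from outside, world axes, zero at the start; "moment": the same for the moment, N m; "opening": opening from 0.0 (shut) to 1.0 (fully open).
Only numpy, scipy, OpenCV 4.12 (cv2) and the standard library are available. Lean on these libraries where they do the work, as an engineer would, in place of code of your own. Each camera call takes 0.05 s, during which the arm holds its last target. There are 200 camera calls.

TASK

A cardboard carton has been left in the bin place marked by the green card, under the low beige rack. Draw it out and lay it flat in the grey returns tray, then slide the loose yellow bin into that place, black grip outwards: standing square on the bench, centred behind the green card, its front in line with its neighbours' fronts. Keep carton, bin and robot clear of the rack, carry the bin upright, set things down rather than dropping them, and leave everything else where it stands.

Things in the scene. Friction and masses are not known exactly. Their poses are not given: they have to be found in the camera images.
- bin: The loose bin to put away (the one on the open bench, copper fittings in it, 0.2 to 0.45 kg): yellow hopper bin, body 120 long (its x) x 90 wide (y); rear 75 mm of it 65 high, the front part 36 high, walls 4; a black upright grip fin 14 thick (y) stands out of the middle of its front (-x) face, from x = -60 to x = -105, z = 18 to 60. Origin: centre of the body's underside (fin not counted).
- bin_grip (a point): Middle of the loose bin's grip fin, at x = -85, y = 0, z = 42 in the bin's frame.
- carton: Closed cardboard carton, 140 long (x) x 50 wide (y) x 45 high, white tape along its top, 0.15 to 0.3 kg. Stands in the marked place, about 65 to 80 mm of it sticking out in front of the rack. Origin: centre of its underside.
- tray: Grey open returns tray, fixed to the bench, outside 210 long (x) x 150 wide (y) x 30 high, walls and floor 4. Origin: centre of its underside.
- place: The marked bin place under the rack. Origin: the point on the bench where the bin's origin belongs, with x into the rack (as the bin's x must point); 62 mm behind the front face of the rack's front beam. The green card (30 x 50, flat on the bench, nothing to hit) lies with its centre at x = -150. The place is 98 mm from the next in y.
- rack: Fixed low beige steel rack, 175 deep (x) x 372 wide (y), wire deck, open in front and behind. Front beam: 20 thick, from z = 80 to z = 125; lowest part of everything overhead is z = 80. Posts 24 x 20 at the four corners, inner faces at y = +-166. Two small cartons lie on its deck, tops at z = 143. Origin: on the bench below the middle of the front beam's front face; x points into the rack. Three bin places side by side at x = 62, y = -98, 0, 98.
- bin_b: Bystander standing in another place of the rack (steel nuts in it, 0.6 kg): yellow hopper bin, body 120 long (its x) x 90 wide (y); rear 75 mm of it 65 high, the front part 36 high, walls 4; a black upright grip fin 14 thick (y) stands out of the middle of its front (-x) face, from x = -60 to x = -105, z = 18 to 60. Origin: centre of the body's underside (fin not counted).
- bin_c: Bystander standing in another place of the rack (grey valves in it, 0.6 kg): same shape as the other bins. Origin: centre of the body's underside.
- jar: Bystander: amber glass jar, radius 24, 75 high, stands in front of bin_b's place. Origin: centre of underside.
- tape: Bystander: roll of blue tape, radius 28, 45 high, stands in front of bin_c's place. Origin: centre of underside.
- mug: Bystander: blue mug, radius 38, 90 high, handle to its +y, beyond the other things, at the far side. Origin: centre of underside.
- spray: Bystander: red spray can, radius 30, 150 high, beyond the other things, at the far side. Origin: centre of underside.
- scanner: Bystander: black and orange hand scanner, 50 (x) x 150 (y) x 40 high, lying in the middle of the bench. Origin: centre of its black handle's underside, which reaches to y = -65; the orange head reaches to y = 83.
Mind the look-alikes: they are no part of the job. Leave any pink look-alike of the bin alone.

How it is judged:
By the outcome, as a careful person would: the job done as asked, in the order asked, and still so for the second after the job is handed in, with the robot touching nothing.
It also fails if it takes over 70 s, if anything falls off the work surface, if the arm or the gripper's body presses on something with over 40 N, if the wrist force passes 120 N, or if a joint passes its speed limit or range.

## Working session

There is one attempt and no reset: what is moved stays moved. The work goes in short steps, Python scripts to look and compute and a shell command to move; the robot and the scene stay as the last step left them, time stands still between calls to the robot, and variables do not carry over. Pictures are saved under pics/ and viewed, about 8 in all and at most 12, crops included, and the job is handed in when it is done.

```bash
ls; mkdir -p pics; python3 - <<'E'
from plant import r
import cv2,pickle
print(r.get_state())
d={}
for n in("scene","side"):
    s=r.snapshot(n); d[n]=s
    cv2.imwrite(f"pics/{n}0.png",s["image"][:,:,::-1]); print(n,s["mtx"],s["dist"],s["R"],s["t"])
pickle.dump(d,open("snap0.pkl","wb"))
E
```

```text
pics
{'clock': 0.0, 'q': array([ 1.20781921,  0.6899602 , -0.19452965,  1.5663602 ,  0.15730342,
        0.9024978 , -0.21510522]), 'qd': array([-0.00019865,  0.00030371, -0.00120756, -0.00018965,  0.00029142,
        0.00146295,  0.00044196]), 'joint_torque': array([-3.26843856e-04, -5.27572775e+01, -1.26779348e+00, -1.53433013e+01,
       -5.27966477e-02,  6.39365986e-03,  1.69501700e-04]), 'tool_pos': array([ 0.24124957, -0.57588339,  0.24592096]), 'eef_rot': array([ 8.32626766e-01, -5.53833756e-01, -7.96666987e-04, -4.52437625e-04]), 'contact_force': array([-0.29049589, -0.82951434, -0.46470141]), 'moment': array([-0.04932088, -0.01282704, -0.00049688]), 'opening': 0.9989448567032757}
scene [[398.04475505   0.         320.82119285]
 [  0.         398.04475505 202.05881933]
 [  0.           0.           1.        ]] [-0.09513469  0.          0.          0.          0.        ] [[ 0.02903927  0.9995744   0.00278289]
 [ 0.81791896 -0.0221613  -0.57490647]
 [-0.57460011  0.01897104 -0.8182144 ]] [ 0.04159464 -0.40173874  1.38993114]
side [[501.90398071   0.         321.20870154]
 [  0.         501.90398071 194.30301397]
 [  0.           0.           1.        ]] [-0.05519221  0.          0.          0.          0.        ] [[-0.89664312 -0.44262332  0.01075697]
 [-0.24620728  0.47826666 -0.84299643]
 [ 0.36798518 -0.75851539 -0.53781159]] [0.42712289 0.22270651 1.20566831]
```

View pics/scene0.png

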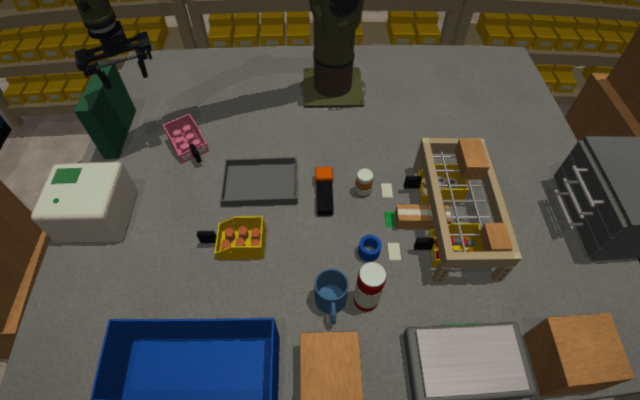

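View pics/side0.png

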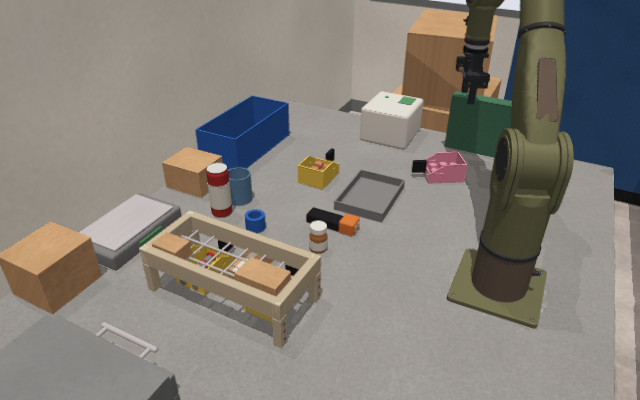

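```bash
cat > h.py <<'E'
import numpy as np,cv2,pickle
def ray(s,uv):
    p=cv2.undistortPoints(np.float64(uv).reshape(-1,1,2),s["mtx"],s["dist"]).reshape(-1,2)
    d=np.c_[p,np.ones(len(p))]@s["R"]; return -s["R"].T@s["t"],d
def onz(s,uv,z):
    c,d=ray(s,uv); return c+d*((z-c[2])/d[:,2])[:,None]
def proj(s,X):
    return cv2.projectPoints(np.float64(X).reshape(-1,1,3),cv2.Rodrigues(s["R"])[0],s["t"],s["mtx"],s["dist"])[0].reshape(-1,2)
def tri(s1,uv1,s2,uv2):
    c1,d1=ray(s1,[uv1]);c2,d2=ray(s2,[uv2]);A=np.c_[d1[0],-d2[0]]
    l=np.linalg.lstsq(A,c2-c1,rcond=None)[0];a=c1+l[0]*d1[0];b=c2+l[1]*d2[0]
    return (a+b)/2,np.linalg.norm(a-b)
def wristcam(r):
    from scipy.spatial.transform import Rotation as Ro
    st=r.get_state();s=r.snapshot("wrist")
    T=np.eye(4);T[:3,:3]=Ro.from_quat(st["eef_rot"]).as_matrix();T[:3,3]=st["tool_pos"]
    C=np.linalg.inv(T@np.array(s["T_tool_cam"]));s["R"]=C[:3,:3];s["t"]=C[:3,3];return s
E
python3 - <<'E'
from h import *
d=pickle.load(open("snap0.pkl","rb"))
a=d["scene"]["image"][120:290,180:540,::-1];b=d["side"]["image"][200:330,140:500,::-1]
cv2.imwrite("pics/c1.png",cv2.resize(np.vstack([a,b]),None,fx=2,fy=2,interpolation=cv2.INTER_CUBIC))
S=d["scene"];hsv=cv2.cvtColor(S["image"],cv2.COLOR_RGB2HSV)
def blobs(name,lo,hi,z,roi):
    m=cv2.inRange(hsv,lo,hi);k=np.zeros_like(m);x0,y0,x1,y1=roi;k[y0:y1,x0:x1]=255;m&=k
    n,l,st,c=cv2.connectedComponentsWithStats(m)
    for i in range(1,n):
        if st[i,4]>25:
            cs=max(cv2.findContours(np.uint8(l==i),0,2)[0],key=cv2.contourArea)
            box=cv2.boxPoints(cv2.minAreaRect(cs));w=onz(S,box,z)
            print(name,st[i],c[i].round(1),onz(S,[c[i]],z)[0].round(3),"box",w[:,:2].round(3).tolist())
blobs("green",(45,120,60),(85,255,255),0,(370,200,420,240))
blobs("yellow",(20,120,60),(32,255,255),.036,(190,200,290,270))
blobs("black",(0,0,0),(180,255,35),.06,(190,220,220,250))
blobs("tray",(0,0,0),(180,60,75),.03,(215,150,305,210))
blobs("cardboard",(8,60,90),(20,200,255),.045,(385,195,432,235))
for n,p in(("green",(390,219)),("tray",(260,180)),("bin",(240,250)),("carton",(410,222)),("rackbeam",(430,200))):print(n,hsv[p[1],p[0]])
E
```

```text
green [385 212  11  15 146] [389.7 218.9] [0.55  0.129 0.   ] box [[0.528, 0.119], [0.529, 0.147], [0.573, 0.141], [0.573, 0.114]]
yellow [ 214  216   52   44 1526] [240.3 238.8] [ 0.623 -0.263  0.036] box [[0.552, -0.338], [0.555, -0.204], [0.681, -0.197], [0.678, -0.323]]
black [197 232  19  11 182] [206.3 236.8] [ 0.629 -0.343  0.06 ] box [[0.614, -0.368], [0.615, -0.323], [0.644, -0.319], [0.643, -0.364]]
tray [ 220  158   78   49 1134] [258.6 182.9] [ 0.441 -0.228  0.03 ] box [[0.351, -0.352], [0.349, -0.125], [0.516, -0.12], [0.519, -0.327]]
cardboard [396 204  35   8 190] [412.1 206.7] [0.543 0.183 0.045] box [[0.533, 0.141], [0.529, 0.233], [0.551, 0.23], [0.555, 0.14]]
cardboard [398 214  34   7 190] [412.5 217.1] [0.575 0.179 0.045] box [[0.565, 0.143], [0.567, 0.23], [0.586, 0.226], [0.583, 0.14]]
green [ 67 187 120]
tray [30 14 91]
bin [ 23 237  84]
carton [ 15 148  69]
rackbeam [20 91 59]
```

View pics/c1.png

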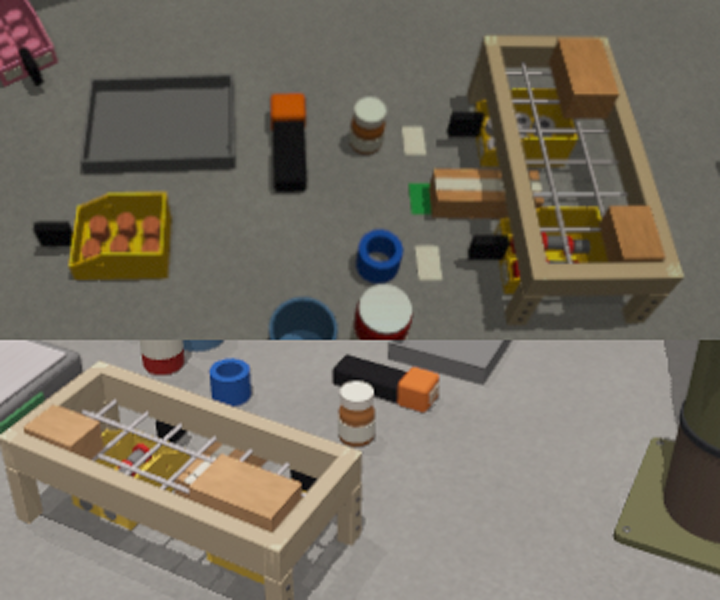

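```bash
python3 - <<'E'
from h import *
from plant import r
d=pickle.load(open("snap0.pkl","rb"));S=d["scene"];V=d["side"]
def crop(p):return [180+p[0]/2,120+p[1]/2]
def cropv(p):return [140+p[0]/2,200+(p[1]-340)/2]
f=lambda n,z,*ps:print(n,onz(S,[crop(p) for p in ps],z)[:,:2].round(3).tolist())
hsv=cv2.cvtColor(S["image"],cv2.COLOR_RGB2HSV)
f("beamtop front corners",.125,(487,38),(532,278)); f("beam rear corners",.125,(610,38),(678,275))
f("tray rim",.03,(92,80),(234,76),(236,166),(83,165))
f("jar top",.075,(370,110)); f("tape top",.045,(380,253)); f("spray top",.15,(385,312)); f("mug top",.09,(303,325))
f("scanner top",.04,(272,95),(305,95),(303,188),(275,188))
f("fins b,c top",.06,(465,117),(488,240));f("carton front top",.045,(433,170),(431,198))
m=cv2.inRange(hsv,(0,0,110),(180,70,255))
for roi in((380,180,396,200),(385,240,404,264)):
    k=np.zeros_like(m);k[roi[1]:roi[3],roi[0]:roi[2]]=255
    M=cv2.moments(m&k,True);c=[M["m10"]/M["m00"],M["m01"]/M["m00"]];print("white",M["m00"],c,onz(S,[c],0)[0].round(4))
for n,a,b in(("beam FL",(487,38),(361,456)),("beam FR",(532,278),(100,365)),("rear L",(610,38),(285,548)),("rear R",(678,275),(5,437)),("jar",(370,110),(356,393)),("tape",(380,253),(231,370))):print(n,tri(S,crop(a),V,cropv(b)))
s=r.snapshot("wrist");print(s["mtx"],s["dist"],s["T_tool_cam"])
E
```

```text
beamtop front corners [[0.375, 0.227], [0.738, 0.213]]
beam rear corners [[0.377, 0.401], [0.741, 0.381]]
tray rim [[0.353, -0.329], [0.352, -0.122], [0.512, -0.118], [0.505, -0.325]]
jar top [[0.457, 0.064]]
tape top [[0.658, 0.06]]
spray top [[0.784, 0.042]]
mug top [[0.77, -0.041]]
scanner top [[0.398, -0.067], [0.399, -0.02], [0.557, -0.03], [0.556, -0.067]]
fins b,c top [[0.46, 0.195], [0.652, 0.193]]
carton front top [[0.536, 0.143], [0.58, 0.134]]
white 205.0 [386.6585365853659, 189.90243902439025] [0.4524 0.1332 0.    ]
white 266.0 [393.8383458646617, 250.70676691729324] [0.6478 0.1277 0.    ]
beam FL (array([0.36800365, 0.22886598, 0.11948069]), np.float64(0.0029527321590911916))
beam FR (array([0.73564457, 0.21593092, 0.11820171]), np.float64(0.0019883345506937766))
rear L (array([0.37174686, 0.39756228, 0.12525982]), np.float64(0.011823242530598249))
rear R (array([0.73876723, 0.38305356, 0.12074804]), np.float64(0.001703494625481134))
jar (array([0.45391058, 0.06465491, 0.07077787]), np.float64(0.0011325653003368703))
tape (array([0.65218113, 0.05931952, 0.03848893]), np.float64(0.005664443830248383))
[[338.19566662   0.         316.02767361]
 [  0.         338.19566662 198.63439576]
 [  0.           0.           1.        ]] [-0.02759169  0.          0.          0.          0.        ] [[ 9.99998994e-01  1.39061803e-03  2.80078536e-04  6.21503326e-04]
 [-1.40862928e-03  9.50162022e-01  3.11753344e-01 -8.02105403e-02]
 [ 1.67409833e-04 -3.11753425e-01  9.50163025e-01 -1.38532095e-01]
 [ 0.00000000e+00  0.00000000e+00  0.00000000e+00  1.00000000e+00]]
```

```bash
cat >> h.py <<'E'
def plan(pos,yaw_deg,tilt_deg=0,p0=None,q0=None):
    """turn & shift from present pose; tool x at yaw, tool z down; tilt leans the fingertips toward tool -y (rack side)"""
    from plant import r
    from scipy.spatial.transform import Rotation as Ro
    st=r.get_state();R0=Ro.from_quat(st["eef_rot"] if q0 is None else q0);p0=st["tool_pos"] if p0 is None else np.array(p0)
    Rt=Ro.from_euler("z",yaw_deg,degrees=True)*Ro.from_euler("x",180,degrees=True)*Ro.from_euler("x",tilt_deg,degrees=True)
    print("turn",(R0.inv()*Rt).as_rotvec().round(4).tolist(),"shift",R0.inv().apply(np.array(pos)-p0).round(4).tolist())
E
python3 -c "
from h import *
plan([.60,-.25,.30],-1.7)"
python3 -m pendant '[[[0,0,0],[0,0,-0.05],1],[[0,0,-1.145],[-0.162,-0.458,-0.054],1],[[0,0,-1.145],[-0.162,-0.458,-0.054],1],[[0,0,-1.145],[-0.162,-0.458,-0.054],1],[[0,0,-1.145],[-0.162,-0.458,-0.054],1],[[0,0,-1.145],[-0.162,-0.458,-0.054],1],[[0,0,-1.145],[-0.162,-0.458,-0.054],1],[[0,0,-1.145],[-0.162,-0.458,-0.054],1],[[0,0,-1.145],[-0.162,-0.458,-0.054],1],[[0,0,-1.145],[-0.162,-0.458,-0.054],1]]'
```

```text
turn [-0.0007, 0.0013, -1.1443] shift [-0.1621, -0.4568, -0.0537]
clock: 1.15
tool_pos: [0.5757, -0.2729, 0.3001]
eef_rot: [1.0, -0.014, -0.0, -0.0]
contact_force: [1.0, -0.9, -0.0]
opening: 1.0
```

```bash
python3 -m pendant '[[[0,0,0],[0,0,0],1],[[0,0,0],[0,0,0],1],[[0,0,0],[0,0,0],1]]'
python3 - <<'E'
from h import *
from plant import r
s=wristcam(r);pickle.dump(s,open("w1.pkl","wb"));cv2.imwrite("pics/w1.png",s["image"][:,:,::-1])
print(r.get_state()["qd"].round(3))
plan([.553,.09,.25],-1.7)
E
```

```text
clock: 1.45
tool_pos: [0.5736, -0.2758, 0.3]
eef_rot: [1.0, -0.016, -0.001, 0.001]
contact_force: [-0.1, -0.1, 0.5]
opening: 0.999
[ 0.01  -0.001 -0.004 -0.001 -0.002 -0.002 -0.002]
turn [0.0014, 0.0015, -0.0024] shift [-0.032, -0.3654, 0.0497]
```

View pics/w1.png

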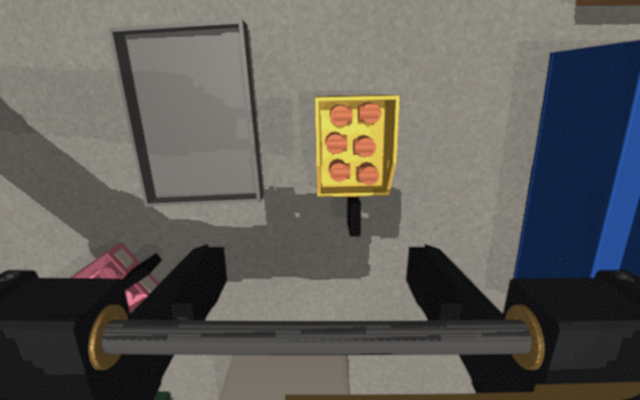

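```bash
python3 -m pendant '[[[0,0,-0.002],[-0.032,-0.365,0.05],1],[[0,0,-0.002],[-0.032,-0.365,0.05],1],[[0,0,-0.002],[-0.032,-0.365,0.05],1],[[0,0,-0.002],[-0.032,-0.365,0.05],1],[[0,0,-0.002],[-0.032,-0.365,0.05],1],[[0,0,-0.002],[-0.032,-0.365,0.05],1],[[0,0,-0.002],[-0.032,-0.365,0.05],1],[[0,0,-0.002],[-0.032,-0.365,0.05],1],[[0,0,-0.002],[-0.032,-0.365,0.05],1],[[0,0,-0.002],[-0.032,-0.365,0.05],1]]'
python3 - <<'E'
from h import *
from plant import r
w=pickle.load(open("w1.pkl","rb"))
print("bin rear",onz(w,[(316,97),(399,97)],.065).round(4).tolist())
print("fin",onz(w,[(348,199),(360,199),(360,234),(348,234)],.06).round(4).tolist())
print("tray",onz(w,[(111,31),(243,22),(262,198),(146,203)],.03).round(4).tolist())
s=wristcam(r);pickle.dump(s,open("w2.pkl","wb"));cv2.imwrite("pics/w2.png",s["image"][:,:,::-1])
E
```

```text
clock: 2.5
tool_pos: [0.5536, 0.0893, 0.2504]
eef_rot: [1.0, -0.015, -0.0, 0.001]
contact_force: [-0.3, -0.7, 0.9]
opening: 1.001
bin rear [[0.5746, -0.2049, 0.065], [0.6627, -0.2074, 0.065]]
fin [[0.6089, -0.3215, 0.06], [0.623, -0.3219, 0.06], [0.6235, -0.3669, 0.06], [0.6089, -0.3664, 0.06]]
tray [[0.3489, -0.1272, 0.03], [0.497, -0.1242, 0.03], [0.5022, -0.327, 0.03], [0.3518, -0.3294, 0.03]]
```

View pics/w2.png

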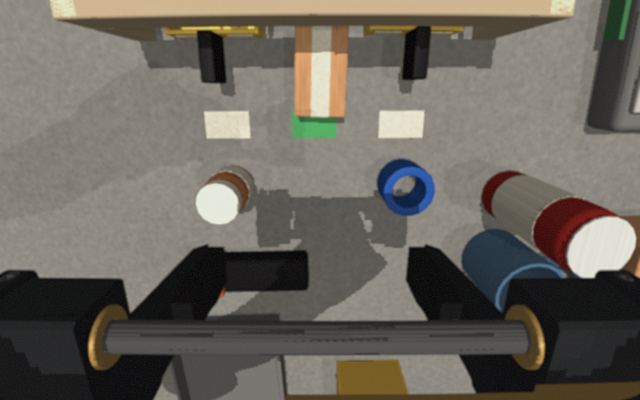

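```bash
python3 - <<'E'
from h import *
w=pickle.load(open("w2.pkl","rb"))
f=lambda n,z,*p:print(n,onz(w,p,z)[:,:2].round(4).tolist())
hsv=cv2.cvtColor(w["image"],cv2.COLOR_RGB2HSV)
m=cv2.inRange(hsv,(0,0,150),(180,60,255))
cc=[]
for x0 in(195,370):
    k=np.zeros_like(m);k[105:145,x0:x0+65]=255;M=cv2.moments(m&k,True);c=(M["m10"]/M["m00"],M["m01"]/M["m00"]);cc.append(c);f(f"white {M['m00']}",0,c)
g=cv2.inRange(hsv,(45,100,60),(85,255,255));g[:,400:]=0;ys,xs=np.nonzero(g);print("green px",xs.min(),xs.max(),ys.min(),ys.max());f("green corners",0,(291,137),(338,137))
f("carton",.045,(295,27),(347,27),(345,117),(295,117))
f("fins b out,c out",.06,(202,81),(225,81),(404,78),(427,78))
f("jar",.075,(221,203));f("tape",.045,(405,187))
f("beam low front",.125,(52,14),(575,14)); 
y=cv2.inRange(hsv,(12,70,60),(20,255,255))
for v in (40,60,80,100,110):
    xs=np.nonzero(y[v,280:365])[0]+280; print(v,xs.min(),xs.max(),onz(w,[(xs.min(),v),(xs.max()+1,v)],.045)[:,:2].round(4).tolist())
for u in(305,335,340):print(u,hsv[108:126,u].tolist())
E
```

```text
white 1309.0 [[0.4537, 0.133]]
white 1365.0 [[0.6497, 0.128]]
green px 292 335 112 137
green corners [[0.5251, 0.1165], [0.5788, 0.115]]
carton [[0.5374, 0.2236], [0.5853, 0.2223], [0.5832, 0.1409], [0.5336, 0.1423]]
fins b out,c out [[0.4501, 0.1786], [0.4715, 0.1779], [0.6364, 0.1759], [0.6577, 0.1754]]
jar [[0.4588, 0.0643]]
tape [[0.6467, 0.0667]]
beam low front [[0.3687, 0.2264], [0.7408, 0.2158]]
40 294 348 [[0.5359, 0.2125], [0.5872, 0.2111]]
60 294 347 [[0.5351, 0.1951], [0.5862, 0.1937]]
80 294 346 [[0.5343, 0.1771], [0.5853, 0.1757]]
100 294 345 [[0.5334, 0.1585], [0.5843, 0.1571]]
110 294 345 [[0.5329, 0.149], [0.5842, 0.1476]]
305 [[14, 128, 210], [14, 128, 205], [14, 129, 198], [14, 128, 197], [14, 127, 198], [14, 130, 200], [14, 127, 199], [15, 129, 176], [26, 108, 127], [53, 103, 111], [66, 133, 111], [67, 138, 107], [66, 131, 111], [65, 131, 125], [65, 126, 158], [65, 129, 174], [65, 128, 177], [65, 128, 177]]
335 [[14, 128, 212], [13, 127, 213], [14, 128, 210], [14, 129, 210], [14, 128, 213], [14, 129, 214], [14, 127, 215], [14, 127, 206], [17, 121, 168], [32, 94, 114], [59, 102, 108], [66, 122, 109], [64, 116, 108], [65, 119, 107], [64, 118, 125], [64, 116, 154], [64, 115, 169], [64, 116, 172]]
340 [[14, 127, 217], [14, 127, 215], [14, 128, 217], [14, 128, 214], [14, 128, 215], [14, 130, 215], [14, 128, 215], [14, 128, 207], [14, 120, 174], [14, 88, 128], [17, 37, 96], [25, 17, 90], [23, 23, 87], [15, 23, 89], [19, 20, 102], [20, 24, 127], [21, 23, 142], [17, 25, 144]]
```

```bash
python3 -c "
from h import *
plan([.5593,.168,.12],-2.6);plan([.5593,.168,.028],-2.6)"
```

```text
turn [0.0023, -0.0002, 0.0143] shift [0.003, -0.08, 0.1303]
turn [0.0023, -0.0002, 0.0143] shift [0.003, -0.0802, 0.2223]
```

```bash
python3 -m pendant '[[[0,0,0.014],[0.003,-0.08,0.05],0.8],[[0,0,0.014],[0.003,-0.08,0.1],0.8],[[0,0,0.014],[0.003,-0.08,0.13],0.8],[[0,0,0.014],[0.003,-0.08,0.15],0.8],[[0,0,0.014],[0.003,-0.08,0.18],0.8],[[0,0,0.014],[0.003,-0.08,0.205],0.8],[[0,0,0.014],[0.003,-0.08,0.222],0.8],[[0,0,0.014],[0.003,-0.08,0.222],0.8],[[0,0,0.014],[0.003,-0.08,0.222],0.8]]' 
python3 - <<'E'
from h import *
plan([.5593,.168,.028],-2.6)
E
```

```text
clock: 3.45
tool_pos: [0.5595, 0.1695, 0.0287]
eef_rot: [1.0, -0.022, 0.0, 0.001]
contact_force: [0.5, 0.1, 0.8]
opening: 0.802
turn [0.0011, -0.0006, 0.0016] shift [-0.0001, 0.0015, 0.0007]
```

```bash
python3 -m pendant '[[[0,0,0],[0,0,0],0.4],[[0,0,0],[0,0,0],0.4],[[0,0,0],[0,0,0],0.4],[[0,0,0],[0,0,0],0.4],[[0,0,0],[0,0,0],0.4],[[0,0,0],[0,0,0],0.4]]' 30
python3 -m pendant '[[[0,0,0],[0,0.008,0],0.4],[[0,0,0],[0,0.02,0],0.4],[[0,0,0],[0,0.034,0],0.4],[[0,0,0],[0,0.048,0],0.4],[[0,0,0],[0,0.062,0],0.4],[[0,0,0],[0,0.076,0],0.4],[[0,0,0],[0,0.086,0],0.4],[[0,0,0],[0,0.09,0],0.4],[[0,0,0],[0,0.09,0],0.4]]'
python3 - <<'E'
from h import *
from plant import r
s=wristcam(r);S=r.snapshot("scene")
pickle.dump((s,S),open("w3.pkl","wb"));cv2.imwrite("pics/w3.png",np.vstack([s["image"][:,:,::-1][:200],cv2.resize(S["image"][130:265,340:536,::-1],(640,400))]))
E
```

```text
clock: 4.05
tool_pos: [0.5594, 0.1715, 0.0294]
eef_rot: [1.0, -0.021, 0.001, -0.0]
contact_force: [0.1, -1.3, 6.2]
opening: 0.565
clock: 4.95
tool_pos: [0.5559, 0.0815, 0.0294]
eef_rot: [1.0, -0.021, 0.001, -0.001]
contact_force: [0.9, 1.3, 7.8]
opening: 0.563
```

View pics/w3.png

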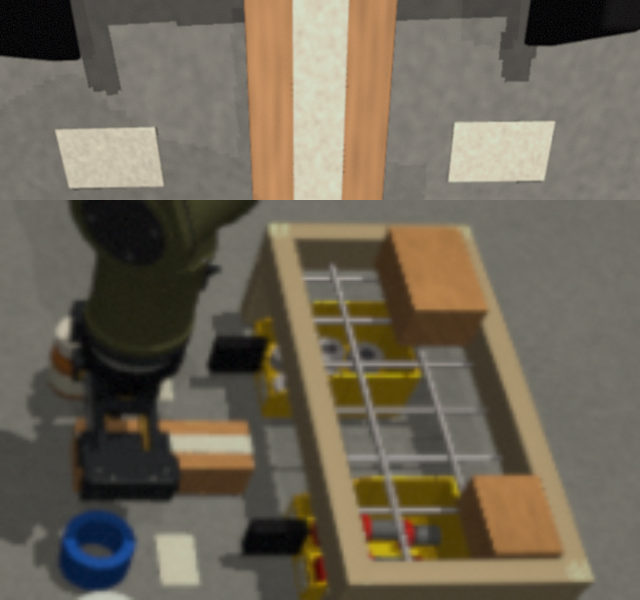

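```bash
python3 -m pendant '[[[0,0,0],[0,0,0],0.8],[[0,0,0],[0,0,0],0.8],[[0,0,0],[0,-0.015,0],0.8],[[0,0,0],[0,-0.03,0],0.8],[[0,0,0],[0,-0.043,0],0.8],[[0,0,0],[0,-0.043,0],0.8]]' 
python3 -m pendant '[[[0,0,0],[0,0,0],0.4],[[0,0,0],[0,0,0],0.4],[[0,0,0],[0,0,0],0.4],[[0,0,0],[0,0,0],0.4],[[0,0,0],[0,0,0],0.4],[[0,0,0],[0,0,-0.02],0.4],[[0,0,0],[0,0,-0.05],0.4],[[0,0,0],[0,0,-0.09],0.4],[[0,0,0],[0,0,-0.13],0.4],[[0,0,0],[0,0,-0.13],0.4]]' 35
python3 - <<'E'
from h import *
plan([.425,-.227,.16],1.1)
E
```

```text
clock: 5.65
tool_pos: [0.5566, 0.1293, 0.0285]
eef_rot: [1.0, -0.018, 0.0, -0.002]
contact_force: [-0.3, 0.3, 0.2]
opening: 0.803
clock: 6.65
tool_pos: [0.5594, 0.1258, 0.163]
eef_rot: [1.0, -0.021, 0.004, -0.002]
contact_force: [0.3, 1.0, -2.4]
opening: 0.562
turn [-0.0033, -0.0084, -0.0608] shift [-0.1196, 0.3581, 0.0008]
```

```bash
python3 -m pendant '[[[0,0,-0.01],[-0.01,0.03,0],0.4],[[0,0,-0.02],[-0.025,0.07,0],0.4],[[0,0,-0.03],[-0.04,0.115,0],0.4],[[0,0,-0.04],[-0.055,0.16,0],0.4],[[0,0,-0.05],[-0.07,0.205,0],0.4],[[0,0,-0.06],[-0.085,0.25,0],0.4],[[0,0,-0.06],[-0.1,0.295,0],0.4],[[0,0,-0.06],[-0.112,0.333,0],0.4],[[0,0,-0.06],[-0.119,0.358,0],0.4],[[0,0,-0.06],[-0.119,0.358,0],0.4]]' 
python3 - <<'E'
from h import *
plan([.425,-.227,.0345],1.1)
E
```

```text
clock: 7.65
tool_pos: [0.4196, -0.2328, 0.1571]
eef_rot: [1.0, 0.005, -0.002, 0.001]
contact_force: [-0.9, 0.8, -3.0]
opening: 0.562
turn [0.0016, 0.0045, -0.0087] shift [0.006, -0.0059, 0.1226]
```

```bash
python3 -m pendant '[[[0,0,0],[0,0,0],0.4],[[0,0,0],[0,0,0],0.4],[[0,0,0],[0,0,0],0.4]]' 
python3 - <<'E'
from h import *
plan([.425,-.227,.0345],1.1)
E
```

```text
clock: 7.95
tool_pos: [0.4236, -0.2267, 0.1583]
eef_rot: [1.0, 0.011, 0.0, -0.0]
contact_force: [0.5, 0.1, -2.9]
opening: 0.563
turn [-0.0009, -0.0001, 0.0026] shift [0.0013, 0.0005, 0.1238]
```

```bash
python3 -m pendant '[[[0,0,0],[0,0,0.03],0.4],[[0,0,0],[0,0,0.06],0.4],[[0,0,0],[0,0,0.085],0.4],[[0,0,0],[0,0,0.1],0.4],[[0,0,0],[0,0,0.11],0.4],[[0,0,0],[0,0,0.116],0.4],[[0,0,0],[0,0,0.12],0.4],[[0,0,0],[0,0,0.122],0.4],[[0,0,0],[0,0,0.123],0.4],[[0,0,0],[0,0,0.123],0.4]]' 

```

```text
clock: 8.95
tool_pos: [0.4233, -0.2283, 0.0357]
eef_rot: [1.0, 0.009, 0.0, 0.0]
contact_force: [-0.1, 0.8, -2.3]
opening: 0.558
```

```bash
python3 -m pendant '[[[0,0,0],[0,0,0.001],0.4],[[0,0,0],[0,0,0.002],0.4],[[0,0,0],[0,0,0.002],0.4]]';python3 -m pendant '[[[0,0,0],[0,0,0.001],0.4],[[0,0,0],[0,0,0.0015],0.4],[[0,0,0],[0,0,0.0015],0.4]]'
```

```text
clock: 9.25
tool_pos: [0.4231, -0.2283, 0.0335]
eef_rot: [1.0, 0.009, 0.0, 0.0]
contact_force: [-0.7, 0.4, -2.4]
opening: 0.563
clock: 9.55
tool_pos: [0.4232, -0.2283, 0.0323]
eef_rot: [1.0, 0.01, 0.0, 0.0]
contact_force: [-0.7, -0.6, 3.5]
opening: 0.564
```

Contact now. Release, rise, and look.

```bash
python3 -m pendant '[[[0,0,0],[0,0,0],0.6],[[0,0,0],[0,0,0],0.8],[[0,0,0],[0,0,0],0.8],[[0,0,0],[0,0,-0.03],0.8],[[0,0,0],[0,0,-0.08],0.8],[[0,0,0],[0,0,-0.13],0.8],[[0,0,0],[0,0,-0.18],0.8],[[0,0,0],[0,0,-0.22],0.8],[[0,0,0],[0,0,-0.22],0.8]]'
python3 - <<'E'
from h import *
from plant import r
s=wristcam(r);S=r.snapshot("scene")
pickle.dump((s,S),open("w4.pkl","wb"));cv2.imwrite("pics/w4.png",s["image"][:,:,::-1])
# bin re-measure from w1 yellow mask
w=pickle.load(open("w1.pkl","rb"));hsv=cv2.cvtColor(w["image"],cv2.COLOR_RGB2HSV)
m=cv2.inRange(hsv,(20,100,60),(34,255,255));m[:, :280]=0;m[:,430:]=0;m[220:]=0
for v in(99,105,115,125,135):
    xs=np.nonzero(m[v])[0];print(v,xs.min(),xs.max(),onz(w,[(xs.min(),v),(xs.max()+1,v)],.065)[:,:2].round(4).tolist())
k=cv2.inRange(hsv,(0,0,0),(180,255,38));k[:, :335]=0;k[:,372:]=0;k[:196]=0;k[245:]=0
for v in(205,212,220,228):
    xs=np.nonzero(k[v])[0];print(v,xs.min(),xs.max(),onz(w,[(xs.min(),v),(xs.max()+1,v)],.06)[:,:2].round(4).tolist())
ys=np.nonzero(k.sum(1))[0];print(ys.min(),ys.max())
E
```

```text
clock: 10.45
tool_pos: [0.4259, -0.229, 0.2566]
eef_rot: [1.0, 0.009, 0.005, 0.002]
contact_force: [1.1, 0.5, -0.6]
opening: 0.8
99 315 399 [[0.5735, -0.2069], [0.6638, -0.2094]]
105 315 398 [[0.5733, -0.2131], [0.663, -0.2156]]
115 315 398 [[0.573, -0.2235], [0.6635, -0.226]]
125 315 398 [[0.5727, -0.2341], [0.6639, -0.2367]]
135 316 397 [[0.5734, -0.2449], [0.6633, -0.2475]]
205 348 360 [[0.6089, -0.329], [0.6243, -0.3294]]
212 348 359 [[0.6089, -0.3378], [0.6232, -0.3382]]
220 348 359 [[0.6089, -0.3481], [0.6233, -0.3485]]
228 349 359 [[0.6101, -0.3585], [0.6234, -0.3589]]
198 235
```

View pics/w4.png

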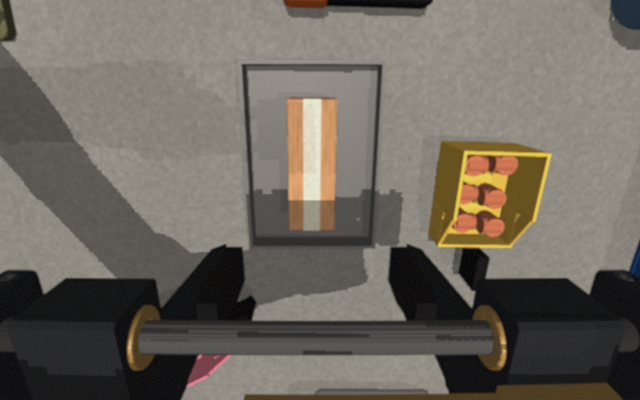

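```bash
python3 - <<'E'
from h import *
plan([.6164,-.352,.14],-.9,21);plan([.6164,-.352,.0397],-.9,21)
E
```

```text
turn [0.3677, 0.0051, 0.0338] shift [0.1909, 0.1267, 0.1128]
turn [0.3677, 0.0051, 0.0338] shift [0.1908, 0.1266, 0.2131]
```

```bash
python3 -m pendant '[[[0.1,0,0.01],[0.04,0.026,0.0],0.5],[[0.2,0,0.02],[0.08,0.053,0.0],0.5],[[0.3,0,0.034],[0.12,0.08,0.02],0.5],[[0.366,0,0.034],[0.16,0.106,0.06],0.5],[[0.366,0,0.034],[0.19,0.126,0.1],0.5],[[0.366,0,0.034],[0.191,0.127,0.113],0.5],[[0.366,0,0.034],[0.191,0.127,0.113],0.5],[[0.366,0,0.034],[0.191,0.127,0.113],0.5],[[0.366,0,0.034],[0.191,0.127,0.113],0.5]]'
python3 - <<'E'
from h import *
plan([.6164,-.352,.0397],-.9,21)
E
```

```text
clock: 11.45
tool_pos: [0.6165, -0.3509, 0.1403]
eef_rot: [0.983, -0.007, -0.001, -0.182]
contact_force: [0.2, 0.3, 0.0]
opening: 0.499
turn [0.001, 0.0059, 0.0003] shift [0.0005, 0.037, 0.0935]
```

```bash
python3 -m pendant '[[[0,0,0],[0,0.01,0.025],0.5],[[0,0,0],[0,0.02,0.05],0.5],[[0,0,0],[0,0.029,0.072],0.5],[[0,0,0],[0,0.035,0.088],0.5],[[0,0,0],[0,0.037,0.0935],0.5],[[0,0,0],[0,0.037,0.0935],0.5],[[0,0,0],[0,0.037,0.0935],0.5]]'
python3 -m pendant '[[[0,0,0],[0,0,0],0],[[0,0,0],[0,0,0],0],[[0,0,0],[0,0,0],0],[[0,0,0],[0,0,0],0],[[0,0,0],[0,0,0],0],[[0,0,0],[0,0,0],0],[[0,0,0],[0,0,0],0]]' 60
```

```text
clock: 12.15
tool_pos: [0.6167, -0.3528, 0.0396]
eef_rot: [0.983, -0.008, -0.001, -0.182]
contact_force: [0.4, 0.9, 0.5]
opening: 0.503
clock: 12.85
tool_pos: [0.6164, -0.3528, 0.0388]
eef_rot: [0.983, -0.008, -0.001, -0.182]
contact_force: [1.1, 0.0, 2.1]
opening: 0.147
```

```bash
python3 -m pendant '[[[0,0,0],[0,-0.0036,-0.0093],0],[[0,0,0],[0,-0.0072,-0.0187],0],[[0,0,0],[0,-0.0125,-0.0327],0],[[0,0,0],[0,-0.0179,-0.0467],0],[[0,0,0],[0,-0.025,-0.0654],0],[[0,0,0],[0,-0.025,-0.0654],0],[[0,0,0],[0,-0.025,-0.0654],0],[[0,0,0],[0,-0.025,-0.0654],0]]'
python3 - <<'E'
from h import *
from plant import r
s=wristcam(r);V=r.snapshot("side")
pickle.dump((s,V),open("w5.pkl","wb"));cv2.imwrite("pics/w5.png",np.vstack([s["image"][:260,:,::-1],cv2.resize(V["image"][125:225,270:460,::-1],(640,336))]))
E
```

```text
clock: 13.65
tool_pos: [0.6156, -0.3527, 0.1076]
eef_rot: [0.983, -0.008, -0.003, -0.182]
contact_force: [-0.3, -0.9, -5.3]
opening: 0.153
```

View pics/w5.png

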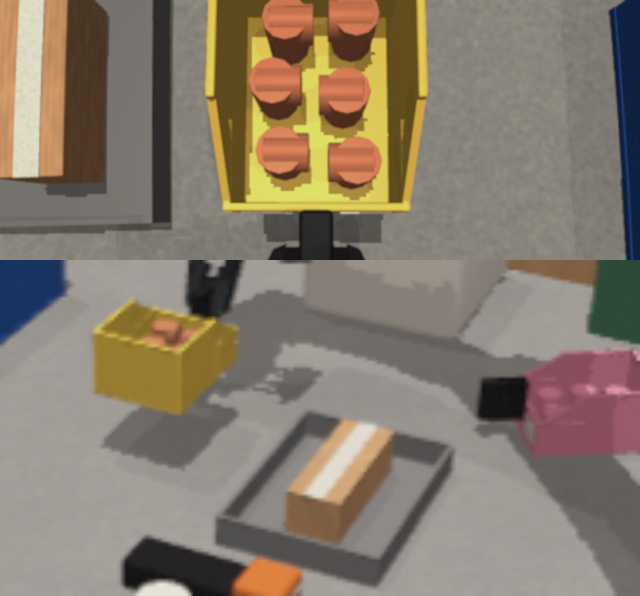

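```bash
python3 - <<'E'
from h import *
s,V=pickle.load(open("w5.pkl","rb"))
from scipy.spatial.transform import Rotation as Ro
P=np.array([[-60,45,36],[-60,-45,36],[-15,45,65],[-15,-45,65.]])/1000
g=np.array([-.092,0,.05])
for dr in(0,2,4,6,8,12):
    # yaw: bin x along (0.016,1); droop: rear goes down about grip
    R=Ro.from_euler("z",89.1,degrees=True)*Ro.from_euler("y",dr,degrees=True)
    G=np.array([.6164-.0005,-.3565,.05+.0685])
    print(dr,proj(s,G+R.apply(P-g)).round(0).tolist())
E
```

```text
0 [[224.0, 209.0], [412.0, 210.0], [206.0, 95.0], [431.0, 96.0]]
2 [[225.0, 210.0], [412.0, 211.0], [208.0, 97.0], [429.0, 97.0]]
4 [[225.0, 211.0], [411.0, 212.0], [210.0, 98.0], [427.0, 98.0]]
6 [[226.0, 212.0], [411.0, 213.0], [212.0, 100.0], [424.0, 100.0]]
8 [[227.0, 214.0], [410.0, 214.0], [214.0, 101.0], [423.0, 101.0]]
12 [[228.0, 216.0], [409.0, 217.0], [218.0, 105.0], [419.0, 105.0]]
```

```bash
python3 - <<'E'
from h import *
plan([.5501,.0572,.145],-1.55,21)
E
```

```text
turn [0.0001, 0.0121, 0.0093] shift [-0.0715, -0.395, 0.1118]
```

```bash
python3 -m pendant '[[[0,0,0],[-0.004,-0.02,0.0],0],[[0,0,0],[-0.01,-0.055,0.008],0],[[0,0.002,0.002],[-0.017,-0.095,0.02],0],[[0,0.004,0.005],[-0.025,-0.135,0.03],0],[[0,0.006,0.008],[-0.032,-0.175,0.042],0],[[0,0.008,0.01],[-0.039,-0.215,0.054],0],[[0,0.008,0.01],[-0.046,-0.255,0.066],0],[[0,0.008,0.01],[-0.053,-0.295,0.078],0],[[0,0.008,0.01],[-0.06,-0.332,0.09],0],[[0,0.008,0.01],[-0.066,-0.362,0.101],0]]'
python3 -m pendant '[[[0,0,0],[-0.003,-0.018,0.006],0],[[0,0,0],[-0.005,-0.027,0.009],0],[[0,0,0],[-0.0055,-0.033,0.011],0],[[0,0,0],[-0.0055,-0.033,0.011],0],[[0,0,0],[-0.0055,-0.033,0.011],0],[[0,0,0],[-0.0055,-0.033,0.011],0]]'
python3 - <<'E'
from h import *
from plant import r
plan([.5501,.0572,.046],-1.55,21)
s=wristcam(r);V=r.snapshot("side");S=r.snapshot("scene")
pickle.dump((s,V,S),open("w6.pkl","wb"));cv2.imwrite("pics/w6.png",np.vstack([s["image"][:260,:,::-1],cv2.resize(V["image"][185:285,270:460,::-1],(640,336))]))
E
```

```text
clock: 14.75
tool_pos: [0.5546, 0.0251, 0.1442]
eef_rot: [0.983, -0.012, 0.0, -0.183]
contact_force: [0.9, -0.3, -4.4]
opening: 0.152
clock: 15.35
tool_pos: [0.5516, 0.0556, 0.1452]
eef_rot: [0.983, -0.014, 0.001, -0.181]
contact_force: [0.6, -0.3, -3.8]
opening: 0.155
turn [0.0015, 0.0017, -0.0026] shift [-0.0013, 0.034, 0.0932]
```

View pics/w6.png

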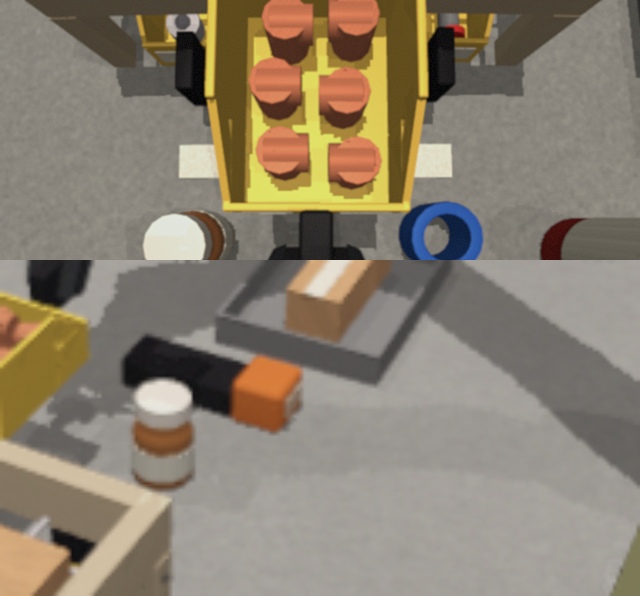

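```bash
python3 -m pendant '[[[0,0,0],[-0.001,0.008,0.021],0],[[0,0,0],[-0.001,0.017,0.044],0],[[0,0,0],[-0.001,0.025,0.065],0],[[0,0,0],[-0.001,0.031,0.08],0],[[0,0,0],[-0.001,0.034,0.089],0],[[0,0,0],[-0.001,0.0353,0.092],0],[[0,0,0],[-0.001,0.0353,0.092],0],[[0,0,0],[-0.001,0.0353,0.092],0]]'
python3 - <<'E'
from h import *
plan([.5536,.1922,.046],-1.55,21)
E
```

```text
clock: 16.3
tool_pos: [0.5507, 0.0574, 0.0478]
eef_rot: [0.983, -0.013, 0.002, -0.182]
contact_force: [-0.1, -0.2, -4.1]
opening: 0.153
turn [0.0003, 0.0009, 0.0002] shift [-0.0006, -0.1252, 0.05]
```

```bash
python3 -m pendant '[[[0,0,0],[0,-0.006,0.004],0],[[0,0,0],[0,-0.018,0.009],0],[[0,0,0],[0,-0.032,0.0144],0],[[0,0,0],[0,-0.046,0.0197],0],[[0,0,0],[0,-0.06,0.025],0],[[0,0,0],[0,-0.07,0.029],0],[[0,0,0],[0,-0.076,0.031],0],[[0,0,0],[0,-0.076,0.031],0]]'
python3 - <<'E'
from h import *
plan([.5536,.1922,.045],-1.55,21)
E
```

```text
clock: 17.1
tool_pos: [0.552, 0.1409, 0.0456]
eef_rot: [0.983, -0.012, 0.001, -0.182]
contact_force: [-1.2, 0.0, -5.1]
opening: 0.155
turn [-0.0001, 0.0027, 0.0018] shift [0.0003, -0.0477, 0.019]
```

```bash
python3 -m pendant '[[[0,0,0],[0,-0.008,0.003],0],[[0,0.001,0.001],[0,-0.02,0.0077],0],[[0,0.001,0.002],[0,-0.032,0.0123],0],[[0,0.001,0.002],[0,-0.042,0.0162],0],[[0,0.001,0.002],[0,-0.0475,0.0185],0],[[0,0.001,0.002],[0,-0.0475,0.0185],0],[[0,0.001,0.002],[0,-0.0475,0.0185],0]]'
python3 - <<'E'
from h import *
from plant import r
plan([.5536,.1922,.039],-1.55,21)
s=wristcam(r);V=r.snapshot("side");S=r.snapshot("scene")
pickle.dump((s,V,S),open("w7.pkl","wb"));cv2.imwrite("pics/w7.png",np.vstack([s["image"][:260,:,::-1],cv2.resize(S["image"][150:245,380:560,::-1],(640,338))]))
E
```

```text
clock: 17.8
tool_pos: [0.5534, 0.1898, 0.0448]
eef_rot: [0.983, -0.014, 0.001, -0.182]
contact_force: [0.3, -0.0, -5.0]
opening: 0.153
turn [0.0015, 0.0016, -0.0023] shift [0.0001, -0.0002, 0.0062]
```

View pics/w7.png

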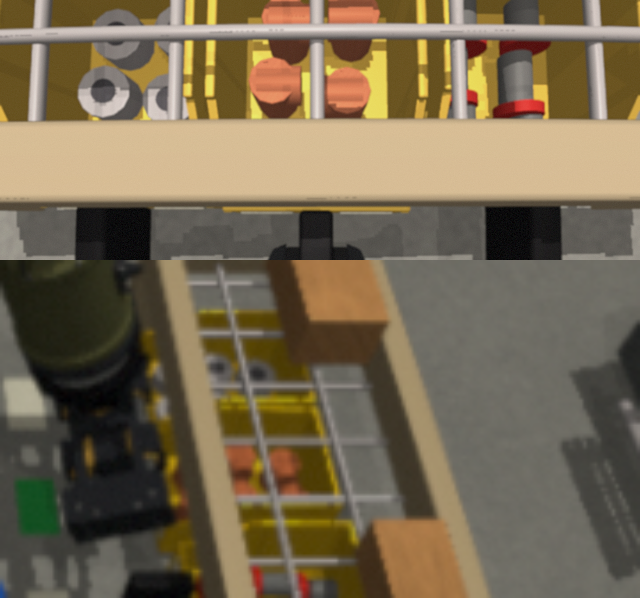

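```bash
python3 -m pendant '[[[0,0,0],[0,-0.001,0.002],0],[[0,0,0],[0,-0.0005,0.004],0],[[0,0,0],[0,0.0,0.0055],0],[[0,0,0],[0,0.0,0.0055],0],[[0,0,0],[0,0.0,0.0055],0]]'
python3 -m pendant '[[[0,0,0],[0,0.0005,0.001],0],[[0,0,0],[0,0.0005,0.0015],0],[[0,0,0],[0,0.0005,0.0015],0]]'
```

```text
clock: 18.45
tool_pos: [0.5536, 0.1922, 0.0399]
eef_rot: [0.983, -0.014, 0.002, -0.182]
contact_force: [-1.1, 0.4, -3.5]
opening: 0.154
clock: 18.75
tool_pos: [0.5537, 0.1921, 0.0387]
eef_rot: [0.983, -0.014, 0.002, -0.182]
contact_force: [-0.8, -3.8, 3.4]
opening: 0.154
```

```bash
python3 -m pendant '[[[0,0,0],[0,0,0],0.25],[[0,0,0],[0,0,0],0.5],[[0,0,0],[0,0,0],0.5],[[0,0,0],[0,0,0],0.5],[[0,0,0],[0,0,-0.02],0.5],[[0,0,0],[0,0,-0.06],0.5],[[0,0,0],[0,0,-0.11],0.5],[[0,0,0],[0,0,-0.16],0.5],[[0,0,0],[0,0,-0.18],0.5]]' 10
python3 - <<'E'
from h import *
plan([.553,.06,.25],-1.55,0)
E
```

```text
clock: 19.65
tool_pos: [0.554, 0.1267, 0.2102]
eef_rot: [0.983, -0.015, 0.005, -0.182]
contact_force: [1.2, 1.8, -0.1]
opening: 0.5
turn [-0.3661, -0.0045, -0.0032] shift [0.0012, 0.048, -0.061]
```

```bash
python3 -m pendant '[[[-0.1,0,0],[0,0.02,-0.03],0.5],[[-0.22,0,0],[0,0.048,-0.061],0.5],[[-0.366,0,0],[0,0.048,-0.061],0.5],[[-0.366,0,0],[0,0.048,-0.061],0.5],[[-0.366,0,0],[0,0.048,-0.061],0.5],[[-0.366,0,0],[0,0.048,-0.061],0.5]]'
python3 - <<'E'
from h import *
from plant import r
s=wristcam(r);V=r.snapshot("side");S=r.snapshot("scene")
pickle.dump((s,V,S),open("w8.pkl","wb"));cv2.imwrite("pics/w8.png",np.vstack([s["image"][:260,:,::-1],cv2.resize(V["image"][200:330,140:350,::-1],(540,334))[:, :540] if 0 else cv2.resize(V["image"][200:310,140:350,::-1],(640,336))]))
E
```

```text
clock: 20.25
tool_pos: [0.5498, 0.0605, 0.2456]
eef_rot: [1.0, -0.015, -0.002, -0.0]
contact_force: [0.3, 0.1, 1.2]
opening: 0.502
```

View pics/w8.png

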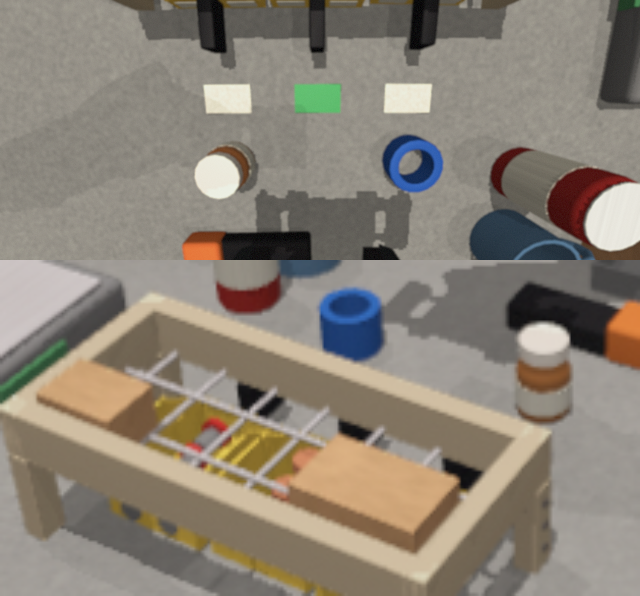

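```bash
python3 - <<'E'
from h import *
w=pickle.load(open("w8.pkl","rb"))[0];im=w["image"];hsv=cv2.cvtColor(im,cv2.COLOR_RGB2HSV)
def cen(m,x0,x1,y0,y1):
    k=np.zeros_like(m);k[y0:y1,x0:x1]=255;M=cv2.moments(m&k,True);return onz(w,[(M["m10"]/M["m00"],M["m01"]/M["m00"])],0)[0][:2]
wh=cv2.inRange(hsv,(0,0,150),(180,60,255));g=cv2.inRange(hsv,(45,100,60),(85,255,255))
a=cen(wh,195,260,75,120);b=cen(wh,375,440,75,120);c=cen(g,285,350,75,120)
d=(b-a)/np.linalg.norm(b-a);n=np.array([-d[1],d[0]]);print("cards",a,c,b,"yaw",np.degrees(np.arctan2(d[1],d[0])))
k=hsv[:,:,2]
for nme,x0,x1 in(("b",190,240),("mid",300,345),("c",400,450)):
    for v in(15,25,35,42):
        xs=np.nonzero(k[v,x0:x1]<32)[0]+x0
        if len(xs):
            p=onz(w,[(xs.min(),v),(xs.max()+1,v)],.06)[:,:2];print(nme,v,xs.min(),xs.max(),"lat",((p-c)@d*1000).round(1))
print([[u,im[36:62,u].max(1).tolist()] for u in(209,317,422)])
cv2.imwrite("pics/w8c.png",cv2.resize(im[0:70,180:460,::-1],None,fx=2.85,fy=2.85,interpolation=cv2.INTER_CUBIC))
for u,v in((213,50),(317,50),(422,49)):
    p=onz(w,[(u,v)],.06)[0,:2];print("end",((p-c)@n*1000).round(1))
E
```

```text
cards [0.45512874 0.13515243] [0.55165617 0.13040927] [0.64843718 0.12882002] yaw -1.8762282729407451
b 15 199 222 lat [-102.7  -81.8]
b 25 213 223 lat [-91.1 -81.5]
b 35 214 224 lat [-90.9 -81.2]
b 42 214 224 lat [-91.4 -81.6]
c 15 412 423 lat [81.5 91.9]
c 25 412 421 lat [82.1 90.9]
c 35 411 421 lat [81.9 91.6]
c 42 410 432 lat [ 81.5 101.9]
[[209, [53, 49, 49, 51, 52, 49, 52, 48, 50, 53, 47, 36, 22, 19, 57, 104, 131, 144, 148, 145, 143, 145, 146, 147, 147, 146]], [317, [52, 51, 50, 51, 51, 48, 53, 49, 55, 48, 40, 29, 9, 9, 2, 25, 57, 88, 92, 94, 91, 95, 93, 92, 94, 94]], [422, [37, 38, 37, 34, 40, 38, 34, 34, 17, 15, 9, 18, 58, 102, 135, 151, 152, 151, 154, 156, 155, 152, 149, 146, 147, 149]]]
end 42.4
end 42.5
end 44.1
```

View pics/w8c.png

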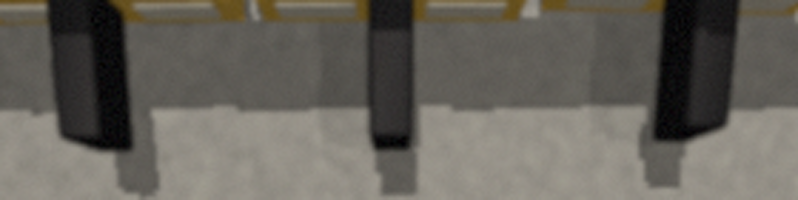

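```bash
python3 - <<'E'
from h import *
w=pickle.load(open("w8.pkl","rb"))[0]
c=np.array([.5517,.1304])
for yaw in(-1.6,-1.88):
    d=np.array([np.cos(np.radians(yaw)),np.sin(np.radians(yaw))]);n=np.array([-d[1],d[0]])
    for nm,ps in(("b",[(201.5,47.2),(215,48.5)]),("mid",[(310.5,47.4),(324.5,47.4)]),("c",[(422.5,48),(435,44)]),("midback",[(310,12),(325,12)])):
        p=onz(w,ps,.06)[:,:2]-c;print(yaw,nm,"lat",(p@d*1000).round(1),"depth",(p@n*1000).round(1))
E
```

```text
-1.6 b lat [-102.7  -90.7] depth [45.3 44.1]
-1.6 mid lat [-5.9  6.4] depth [44.7 44.7]
-1.6 c lat [ 93.2 104. ] depth [44.5 47.8]
-1.6 midback lat [-6.2  6.7] depth [73.  72.9]
-1.88 b lat [-102.9  -91. ] depth [44.8 43.7]
-1.88 mid lat [-6.2  6.2] depth [44.6 44.7]
-1.88 c lat [ 93.  103.8] depth [44.9 48.3]
-1.88 midback lat [-6.6  6.3] depth [72.9 73. ]
```

```bash
python3 -c "
from plant import r
print(r.finish_job())"
```

```text
the job is handed in; nothing more can be done
None
```

The carton is lying flat in the middle of the grey tray, and the loose yellow bin is in the marked place with its grip outwards. I handed the job in at about 20 s, with the gripper open and clear of everything.

- **Carton:** I drew it straight out by its front end, regripped it at its middle, and set it down in the tray on contact.
- **Bin:** I carried it by its fin with the tool tilted 21° to stay clear of the front beam. It drooped about 2° on the way. I slid it in a few millimetres above the bench and lowered it to contact before letting go.

**Last checks**
- **Centring:** in the final wrist view the fin is within about 1 mm of the line through the green card and of the midpoint between the neighbours' fins.
- **Depth:** its outer end is about 45 mm behind the card's centre, where 45 mm is right. It is in line with the neighbours to 1–2 mm; the right-hand one read slightly ragged, 44.5 to 47.8 mm.
- **Squareness:** the fin shows no visible turn.
- **Force:** every wrist reading taken at the end of a move was below 10 N.
- **Bystanders:** the jar, tape, scanner, mug, spray can and cards look unmoved in that view. I judged this by eye, not by measuring.
- **Not checked:** I did not re-measure the bin's level after release. It was set down within 0.1 mm of the tool height at which it was gripped on the bench. I had no direct contact check on the rack, only the clearances I had worked out.

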